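# Lock the jig slide with its cam

### The job

Push the slide plate of the bench jig in by its black knob until its bolt stands inside the open mouth of the cam against the sprung plungers, then swing the red crank knob about half a turn anticlockwise so that the cam's hook draws the bolt in and pulls the plate tight against its stop. Stop as soon as it has gone firmly tight, without forcing it, let go, and leave the other things on the bench where they are.

Things in the scene. Friction and masses are not known exactly. Their poses are not given: they have to be found in the camera images.
- base: Jig base fixed to the bench: dark steel plate 213 x 100 x 8 mm, origin at bench height on the vertical cam axis. Its x axis runs along the two guide rails (x -165 to -47 mm, 22 mm high, their strips keep the plate down) in the direction the slide plate is pushed and drawn in (away from the robot, up to 0.3 rad skew); z up. Two brass lugs are the plate's solid stop, two sprung plungers stand before them.
- slide_knob (a point): Centre of the grip of the slide plate's black upright knob: 20 mm diameter, 60 mm above the bench, top at 74 mm, 12 mm waist below. The aluminium plate (about 0.3 kg) lies loose between the rails, 1 mm play each side. The bolt stands 62 mm ahead of this point (base x).
- slide_bolt (a point): Foot of the brass bolt (upright pin, 10 mm diameter, 14.5 mm high) on the plate's tongue, 18 mm above the bench. Starts at base x -62 to -42 mm. At x = -27 mm the plate meets the plungers (1.5 N plus 1 N per mm) and the bolt can be hooked. The solid stop is shimmed at each set-up: it comes at a bolt x between -22.2 and -19.8 mm and must be felt.
- slide: The slide plate with bolt and knob, 101 x 40 x 10 mm with a 16 mm wide tongue. Origin on its underside below the bolt, x axis as the base's x.
- cam: Hook of the steel cam: spiral rim 22 to 34 mm above the bench, outer radius at most 43 mm, on four spokes, with a crank arm carrying the red knob. Origin on the cam axis at bench height, turns with the cam. The hook's tip passes the bolt at a cam angle of about 0.5; from 0.8 the rim draws the bolt in by 3 mm per rad. It stays where it is left (self-locking).
- cam_turn (a joint): Cam angle in rad: 0 with the mouth open to the slide plate and the crank along the base's -y; grows anticlockwise from above (knob goes -y, +x, +y). Starts at -0.3 to 0.3, end stop at 4.0. The plate meets its stop between 2.4 and 3.4 and is tight 0.2 to 0.4 later. Turning takes 1 to 4 N at the knob, then it rises: with 9 to 13 N the plate is properly tight, over 16 N strains the bolt.
- crank_grip (a point): Centre of the red crank knob, 75 mm above the bench, 55 mm from the cam axis: upright, 19 mm diameter, 38 mm high (top at 91 mm), free to spin on its pin so the hand need not turn; the crank arm's top is at 52 mm.
- oil_can: Bystander: green oil can with long spout, 68 x 85 x 176 mm, to the right of the jig; origin under its centre.
- scriber_tin: Bystander: yellow tin with scribers, 69 mm diameter, 128 mm high, behind the jig to the left; origin under its centre.
- nut_1: Bystander: dark steel nut, 24 x 27 x 19 mm, behind the jig to the right; origin under its centre.
- hardwood_block: Bystander: wooden block 60 x 120 x 43 mm, behind the red toolbox at the right; origin under its centre.
- lever_press: Fixed furniture to keep clear of: blue lever press left of the jig, about 190 mm along x and 120 mm along y, its lever with black ball reaching 0.48 m above the bench. Origin under its middle.

How it is judged:
By the outcome, as a careful person would: the job done as asked, in the order asked, and still so for the second after the job is handed in, with the robot touching nothing.
It also fails if it takes over 70 s, if anything falls off the work surface, if the arm or the gripper's body presses on something with over 40 N, if the wrist force passes 120 N, or if a joint passes its speed limit or range.

### The arm

A 6-joint arm with a two-finger parallel gripper is mounted at the origin on a cart in front of the work surface, level with it; the furniture and walls round the work are solid. World frame = base frame: x ahead of the robot, y to its left, z up, the work surface at z = 0. Lengths are in m, angles in rad, forces in N, time in s.
With the tool pointing down it reaches from about 0.425 to 0.95 m from the base axis. Payload 3.5 kg.
Tool frame: the origin (TCP) lies at the very end of the fingers, on their centre line; the grasp point (between the pads) lies 19 mm behind it (r.pinch_z is the z of the grasp point in the tool frame, in m); z points along the fingers, x is the direction in which the jaws open and shut, and the axes are right-handed (so a half turn about z gives the same grasp; the last joint's range is limited). The gripper opens to 85 mm and grips with 20 to 120 N. Pads are 22 mm wide; open, the fingers measure 114 mm over their backs; the gripper's body (76 mm by 85 mm) begins 54 mm behind the grasp point. The pads swing forward as they close: fully open they stand 13 mm farther back than shut.
Start: joints at [1.028, 0.286, 1.577, -0, 1.279, -0.15], TCP at [0.258, 0.624, 0.231] pointing down, gripper open.
Joint ranges: [-2.77, 2.77], [-0.9, 2.22], [0.21, 2.48], [-1.53, 4.67], [0.24, 2.81], [-2.84, 2.84]. Speed limits (rad/s): [2.79, 2.79, 3.14, 3.14, 3.14, 3.14].

### API

Orientations are given as a 3x3 rotation matrix whose columns are the frame's x, y, z axes.
In Python, from bench import r gives the robot as it stands. The module is installed in compiled form; this text tells all that it offers.
- The arm moves only by the tool carry_out, never from a script. Its argument "deltas" is a list of rows, each an object of numbers: "dx", "dy", "dz": the shift along the tool's x, y, z in cm; "ax", "ay", "az": the turn, a rotation vector about the tool's x, y, z in rad. In form: [{"dx": .., "dy": .., "dz": .., "ax": .., "ay": .., "az": ..}, ...]. A call has 1 to 10 rows; each row shifts and turns the commanded pose from where the row before left it, along the tool's axes as they then stand; what a row does not reach is not made up. A row lasts 1/12 s, in which the tool goes at most 41.7 mm and 7.16 degrees, less where a joint would pass 70% of its speed; a pose out of reach is approached as far as the arm can. A call with a gripper value outside its range is refused whole. "claw" is the opening, from 0 (shut) to 1 (fully open), set as the call begins (left out, the last holds). The fingers move at their own pace and stop on an object; "squeeze" is the grip in N (left out, the last holds). Time passes only in rows, so rows that do not move let the fingers close. It gives the time, the measured TCP pose, the force and the opening at its end, in the units of the state.
- r.state(): the state, without advancing time (a new reading comes with each control period).
- r.camera(name): name is "scene" or "top"; returns the picture (480x640x3 uint8, blue, green, red); there is no depth.
- r.camera_params(name): a dict with "fx", "fy", "cx", "cy" (pixels), "extrinsics" (4x4, takes a point from camera to world coordinates). Camera axes: x right, y up, looking along -z (the intrinsics and any distortion apply to the point x, -y, -z); pixel columns grow to the right and rows downward; lengths in m; the calibration is good to about 2 mm. A picture is of the moment at which its call begins. camera_params takes no time and is no camera call.
- r.finish_job(): hands the job in, once; it reports no verdict.
The state is a dict: "time": time; "q": joint angles; "dq": joint speeds; "tau": joint torques, N m; "tool_pos": TCP position; "eef_rot": TCP orientation; "force": force on the tool from outside, world axes, zero at the start; "torque": the same for the moment, N m; "width": finger opening in m.
Only numpy, scipy, OpenCV 4.12 (cv2) and the standard library are available. Lean on these libraries where they do the work, as an engineer would, in place of code of your own. Each camera call takes 0.05 s, during which the arm holds its last target. There are 200 camera calls.

## Working session

There is one attempt and no reset: what is moved stays moved. The work goes in short steps, Python scripts to look and compute and a tool call to move; the robot and the scene stay as the last step left them, time stands still between calls to the robot, and variables do not carry over. Pictures are saved under pics/ and viewed, about 8 in all and at most 12, crops included, and the job is handed in when it is done.

Besides the shell and the picture viewer there is one more tool, called as name([rows], argument=value, ...), one row to a line, values as JSON. carry_out: Moves the arm, as the interface text tells. Its arguments: {"type":"object","properties":{"deltas":{"type":"array","items":{"type":"object","properties":{"dx":{"type":"number"},"dy":{"type":"number"},"dz":{"type":"number"},"ax":{"type":"number"},"ay":{"type":"number"},"az":{"type":"number"}}}},"claw":{"type":"number"},"squeeze":{"type":"number"}},"required":["deltas"]}

```bash
mkdir -p pics
python3 - <<'E'
from bench import r
import cv2
for n in("top","scene"):
    cv2.imwrite(f"pics/{n}0.png",r.camera(n)); p=r.camera_params(n); print(n,p)
s=r.state();print(s['time'],s['tool_pos'],s['eef_rot'],s['width'],s['force'],r.pinch_z)
E
```

```text
top {'fx': 536.9828955755024, 'fy': 536.9828955755024, 'cx': 320.5951914085501, 'cy': 244.2150534733934, 'extrinsics': array([[-0.01218391,  0.99472501, -0.10185139,  0.44969511],
       [-0.99973135, -0.01010965,  0.02085701, -0.04922635],
       [ 0.01971731,  0.10207815,  0.99458096,  1.25633249],
       [ 0.        ,  0.        ,  0.        ,  1.        ]])}
scene {'fx': 614.6775551296964, 'fy': 614.6775551296964, 'cx': 319.3863378218861, 'cy': 238.21300066284098, 'extrinsics': array([[ 0.51954487,  0.52959436, -0.67052438, -0.2823667 ],
       [-0.85412427,  0.30046195, -0.42449304, -0.58701401],
       [-0.02334205,  0.79325433,  0.60844287,  0.84944526],
       [ 0.        ,  0.        ,  0.        ,  1.        ]])}
0.1 [0.25803691 0.62309588 0.2300811 ] [[ 3.82780255e-01  9.23838767e-01 -1.09985482e-03]
 [ 9.23837028e-01 -3.82781702e-01 -1.82057410e-03]
 [-2.10292123e-03 -3.19206794e-04 -9.99997738e-01]] 0.08516484702588545 [-0.21384232  0.05854338  1.17593613] -0.0187
```

View pics/top0.png

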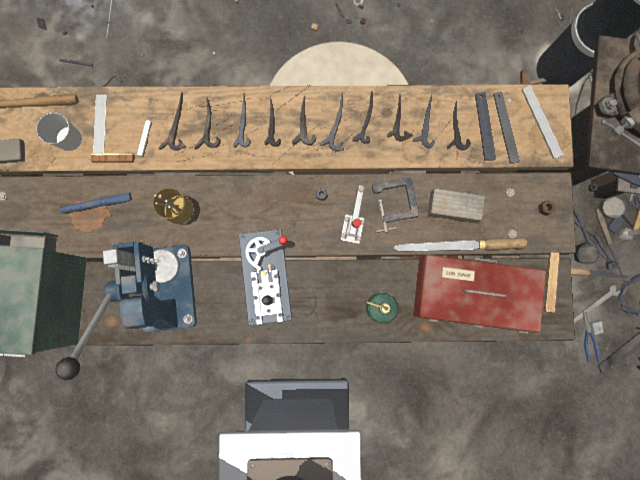

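View pics/scene0.png

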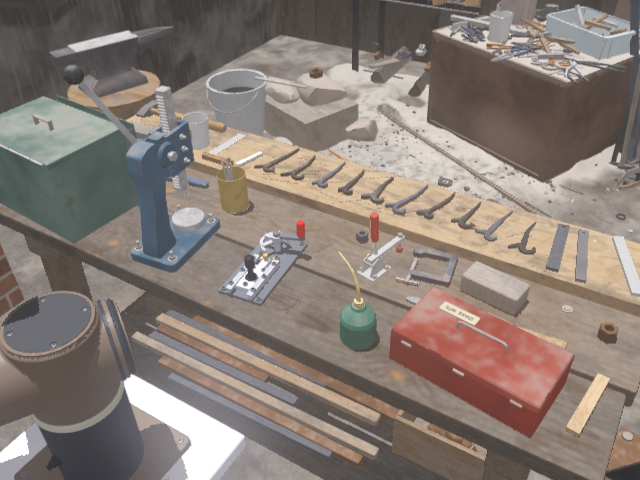

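The top view shows the jig at about u 240–290, v 232–323, with the black knob near (267,300) and the red knob near (283,240). The oil can is to its right at (381,307) and the press to its left at u<195. I'll enlarge both views.

Run:
```python
import cv2,numpy as np
a=cv2.imread("pics/top0.png")[225:330,225:305]; b=cv2.imread("pics/scene0.png")[210:310,210:320]
A=cv2.resize(a,None,fx=5.5,fy=5.5,interpolation=cv2.INTER_CUBIC); B=cv2.resize(b,None,fx=3.2,fy=3.2,interpolation=cv2.INTER_CUBIC)
o=np.zeros((600,800,3),np.uint8); o[:A.shape[0],:A.shape[1]]=A; o[:B.shape[0],445:445+B.shape[1]]=B
cv2.imwrite("pics/crop.png",o)
```

```text
(no output)
```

View pics/crop.png

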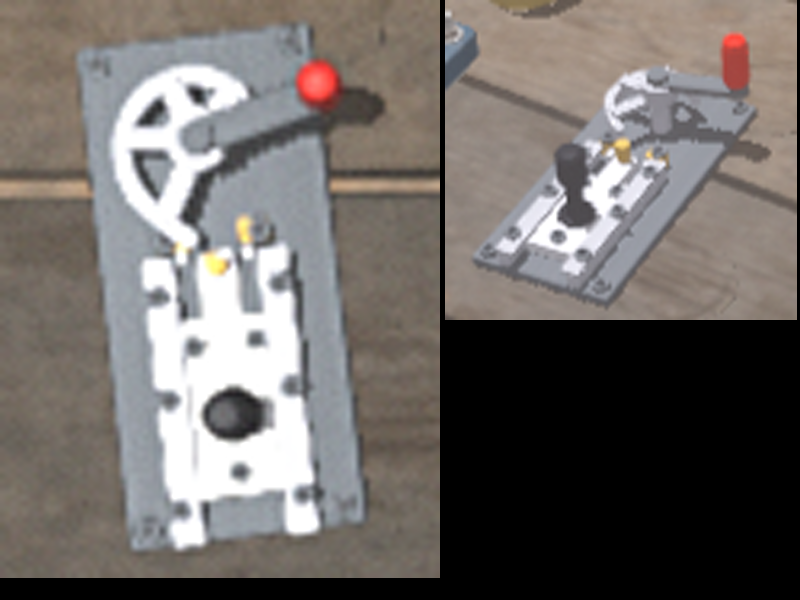

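The crop shows these positions:
- Base corners at (78,50), (308,25), (365,520) and (132,550).
- Hub at (203,137), red knob top at (319,84) and black knob top at (230,413).
- Bolt head at (216,262).

```bash
cat > h.py <<'E'
import numpy as np
from bench import r
def ray(n,u,v,z):
    p=r.camera_params(n);E=p['extrinsics']
    d=E[:3,:3]@np.array([(u-p['cx'])/p['fx'],-(v-p['cy'])/p['fy'],-1]);o=E[:3,3]
    return o+d*(z-o[2])/d[2]
def show():
    s=r.state();R=s['eef_rot']
    print('t',round(s['time'],2),'tcp',s['tool_pos'].round(4),'tz',R[:,2].round(3),'tx',R[:,0].round(3),'F',s['force'].round(1),'w',round(s['width'],4))
    return s
E
python3 - <<'E'
from h import *
c=lambda x,y,z:ray('top',225+(x+.5)/5.5-.5,225+(y+.5)/5.5-.5,z)
C=[c(78,50,.008),c(308,25,.008),c(365,520,.008),c(132,550,.008)]
for k in C:print(k.round(4))
ctr=np.mean(C,0);ax=(C[0]+C[1]-C[2]-C[3]);yaw=np.arctan2(ax[1],ax[0]);print('ctr',ctr,'yaw',yaw,np.linalg.norm(ax)/2,np.linalg.norm(C[0]+C[3]-C[1]-C[2])/2)
ux=np.array([np.cos(yaw),np.sin(yaw)]);uy=np.array([-ux[1],ux[0]])
hub=c(203,137,.052);
for n,p in dict(hub=hub,red=c(319,84,.091),blk=c(230,413,.074),bolt=c(216,263,.0325)).items():
    d=p[:2]-hub[:2];print(n,p.round(4),'rel',(d@ux).round(4),(d@uy).round(4))
d=ctr[:2]-hub[:2];print('ctr rel',d@ux,d@uy)
# scene check
s=lambda x,y,z:ray('scene',210+(x+.5)/3.2-.5-445/3.2,210+(y+.5)/3.2-.5,z)
print('scene red',s(735,40,.091),'blk',s(569,150,.074), 'hub',s(657,74,.052))
show()
E
```

```text
[0.6042 0.1154 0.008 ]
[0.614  0.0178 0.008 ]
[ 0.4049 -0.0051  0.008 ]
[0.3937 0.0922 0.008 ]
ctr [0.50418578 0.05508571 0.008     ] yaw 0.1093001889009289 0.21104599754919837 0.09797044462258783
hub [0.5624 0.0585 0.052 ] rel 0.0 0.0
red [0.5794 0.0091 0.091 ] rel 0.0115 -0.051
blk [0.4501 0.0459 0.074 ] rel -0.1131 -0.0002
bolt [0.5119 0.0549 0.0325] rel -0.0506 0.002
ctr rel -0.058276544133431786 0.0029420032657063843
scene red [0.58101423 0.00590738 0.091     ] blk [0.45039939 0.0464749  0.074     ] hub [0.5664947  0.06123336 0.052     ]
t 0.1 tcp [0.258  0.6231 0.2301] tz [-0.001 -0.002 -1.   ] tx [ 0.383  0.924 -0.002] F [-0.2  0.1  1.2] w 0.0852
```

The fit puts the base at yaw ≈0.11, the cam axis at about (0.564, 0.060), the bolt at base x ≈-51 mm and the cam angle at ≈0.2. The press lever stands between the arm and the jig, so I'll go up and over it.

carry_out([
  {"dz": -3.9},
  {"dz": -3.9},
  {"dz": -3.9},
  {"dz": -3.9},
  {"dz": -3.9},
  {"dz": -3.9},
  {"dz": -3.9},
  {"dz": -3.9},
  {"dz": -3.9},
  {"dz": -3.9},
], claw=0.45, squeeze=20)

```text
$.deltas[0]: bad value
```

Run:
```python
from h import *
s=show();print(s['q'].round(3))
for z in(.40,.46):print(z,ray('top',68,368,z),ray('scene',73,75,z))
```

```text
t 0.1 tcp [0.258  0.6231 0.2301] tz [-0.001 -0.002 -1.   ] tx [ 0.383  0.924 -0.002] F [-0.2  0.1  1.2] w 0.0852
[ 1.028  0.287  1.578  0.     1.279 -0.15 ]
0.4 [0.34824027 0.32730484 0.4       ] [0.41518081 0.39254967 0.4       ]
0.46 [0.35534883 0.30092271 0.46      ] [0.32205968 0.26177997 0.46      ]
```

carry_out([
  {"dx": 0, "dy": 0, "dz": -3.9, "ax": 0, "ay": 0, "az": 0},
  {"dx": 0, "dy": 0, "dz": -3.9, "ax": 0, "ay": 0, "az": 0},
  {"dx": 0, "dy": 0, "dz": -3.9, "ax": 0, "ay": 0, "az": 0},
  {"dx": 0, "dy": 0, "dz": -3.9, "ax": 0, "ay": 0, "az": 0},
  {"dx": 0, "dy": 0, "dz": -3.9, "ax": 0, "ay": 0, "az": 0},
  {"dx": 0, "dy": 0, "dz": -3.9, "ax": 0, "ay": 0, "az": 0},
  {"dx": 0, "dy": 0, "dz": -3.9, "ax": 0, "ay": 0, "az": 0},
  {"dx": 0, "dy": 0, "dz": -3.9, "ax": 0, "ay": 0, "az": 0},
  {"dx": 0, "dy": 0, "dz": -3.9, "ax": 0, "ay": 0, "az": 0},
  {"dx": 0, "dy": 0, "dz": -3.9, "ax": 0, "ay": 0, "az": 0},
], claw=0.45, squeeze=20)

```text
time: 0.93
tool_pos: [0.2581, 0.6232, 0.6227]
eef_rot: [[0.383, 0.924, -0.0], [0.924, -0.383, -0.001], [-0.001, -0.0, -1.0]]
force: [-0.2, 1.9, -0.1]
width: 0.0384
```

Run:
```python
from h import *
s=show();print(s['q'].round(3))
```

```text
t 0.93 tcp [0.2581 0.6232 0.6227] tz [-0.    -0.001 -1.   ] tx [ 0.383  0.924 -0.001] F [-0.2  1.9 -0.1] w 0.0384
[ 1.028  0.307  0.853  0.     1.982 -0.15 ]
```

carry_out([
  {"dx": -2.86, "dy": 2.54, "dz": 0, "ax": 0, "ay": 0, "az": 0},
  {"dx": -2.86, "dy": 2.54, "dz": 0, "ax": 0, "ay": 0, "az": 0},
  {"dx": -2.86, "dy": 2.54, "dz": 0, "ax": 0, "ay": 0, "az": 0},
  {"dx": -2.86, "dy": 2.54, "dz": 0, "ax": 0, "ay": 0, "az": 0},
  {"dx": -2.86, "dy": 2.54, "dz": 0, "ax": 0, "ay": 0, "az": 0},
  {"dx": -2.86, "dy": 2.54, "dz": 0, "ax": 0, "ay": 0, "az": 0},
  {"dx": -2.86, "dy": 2.54, "dz": 0, "ax": 0, "ay": 0, "az": 0},
  {"dx": -2.86, "dy": 2.54, "dz": 0, "ax": 0, "ay": 0, "az": 0},
  {"dx": -2.86, "dy": 2.54, "dz": 0, "ax": 0, "ay": 0, "az": 0},
  {"dx": -2.86, "dy": 2.54, "dz": 0, "ax": 0, "ay": 0, "az": 0},
])

```text
time: 1.77
tool_pos: [0.3835, 0.2604, 0.6209]
eef_rot: [[0.382, 0.924, -0.0], [0.924, -0.382, -0.0], [-0.0, -0.0, -1.0]]
force: [0.9, -0.8, -0.6]
width: 0.0386
```

carry_out([
  {"dx": -2.86, "dy": 2.54, "dz": 0, "ax": 0, "ay": 0, "az": 0},
  {"dx": -2.86, "dy": 2.54, "dz": 0, "ax": 0, "ay": 0, "az": 0},
  {"dx": -2.86, "dy": 2.54, "dz": 0, "ax": 0, "ay": 0, "az": 0},
  {"dx": -2.86, "dy": 2.54, "dz": 0, "ax": 0, "ay": 0, "az": 0},
  {"dx": -2.86, "dy": 2.54, "dz": 0, "ax": 0, "ay": 0, "az": 0},
  {"dx": -2.86, "dy": 2.54, "dz": 0, "ax": 0, "ay": 0, "az": 0},
])

```text
time: 2.27
tool_pos: [0.4587, 0.0434, 0.621]
eef_rot: [[0.383, 0.924, -0.0], [0.924, -0.383, 0.0], [0.0, -0.0, -1.0]]
force: [1.1, 0.3, 0.4]
width: 0.0386
```

carry_out([
  {"dx": 0, "dy": 0, "dz": 3, "ax": 0, "ay": 0, "az": 0.107},
  {"dx": 0, "dy": 0, "dz": 3, "ax": 0, "ay": 0, "az": 0.107},
  {"dx": 0, "dy": 0, "dz": 3, "ax": 0, "ay": 0, "az": 0.107},
  {"dx": 0, "dy": 0, "dz": 3, "ax": 0, "ay": 0, "az": 0.107},
  {"dx": 0, "dy": 0, "dz": 3, "ax": 0, "ay": 0, "az": 0.107},
  {"dx": 0, "dy": 0, "dz": 3, "ax": 0, "ay": 0, "az": 0.107},
  {"dx": 0, "dy": 0, "dz": 3, "ax": 0, "ay": 0, "az": 0.107},
  {"dx": 0, "dy": 0, "dz": 3, "ax": 0, "ay": 0, "az": 0.107},
  {"dx": 0, "dy": 0, "dz": 3, "ax": 0, "ay": 0, "az": 0.107},
  {"dx": 0, "dy": 0, "dz": 3, "ax": 0, "ay": 0, "az": 0.107},
])

```text
time: 3.1
tool_pos: [0.4581, 0.0453, 0.3194]
eef_rot: [[0.995, 0.103, -0.001], [0.103, -0.995, 0.0], [-0.001, -0.0, -1.0]]
force: [-0.2, 0.6, -0.3]
width: 0.0387
```

Run:
```python
from h import *
s=show();print(s['q'].round(3))
R=s['eef_rot'];print('delta to knob, tool cm',(R.T@(np.array([.4503,.046,.1])-s['tool_pos'])*100).round(2),'yaw',np.arctan2(R[1,0],R[0,0]))
```

```text
t 3.1 tcp [0.4581 0.0453 0.3194] tz [-0.001  0.    -1.   ] tx [ 0.995  0.103 -0.001] F [-0.2  0.6 -0.3] w 0.0387
[-0.122 -0.262  1.972 -0.     1.433 -0.225]
delta to knob, tool cm [-0.76 -0.14 21.94] yaw 0.1026821554456782
```

carry_out([
  {"dx": -0.2, "dy": -0.03, "dz": 3.4, "ax": 0, "ay": 0, "az": 0},
  {"dx": -0.2, "dy": -0.03, "dz": 3.4, "ax": 0, "ay": 0, "az": 0},
  {"dx": -0.2, "dy": -0.03, "dz": 3.4, "ax": 0, "ay": 0, "az": 0},
  {"dx": -0.16, "dy": -0.05, "dz": 3.4, "ax": 0, "ay": 0, "az": 0},
  {"dx": 0, "dy": 0, "dz": 3.4, "ax": 0, "ay": 0, "az": 0},
  {"dx": 0, "dy": 0, "dz": 3, "ax": 0, "ay": 0, "az": 0},
  {"dx": 0, "dy": 0, "dz": 0, "ax": 0, "ay": 0, "az": 0},
])

```text
time: 3.68
tool_pos: [0.4454, 0.0464, 0.1144]
eef_rot: [[0.994, 0.108, -0.014], [0.108, -0.994, 0.002], [-0.014, -0.003, -1.0]]
force: [-1.4, 0.4, -0.1]
width: 0.0386
```

Run:
```python
from h import *
import cv2
im=np.hstack([cv2.resize(r.camera("scene")[170:320,200:330],None,fx=4,fy=4,interpolation=2)[:, :520],np.zeros((600,0,3),np.uint8)])
cv2.imwrite("pics/s1.png",im);show()
```

```text
t 3.73 tcp [0.4477 0.0462 0.1178] tz [-0.009  0.001 -1.   ] tx [ 0.994  0.108 -0.009] F [-0.3  0.7  0.7] w 0.0384
```

View pics/s1.png

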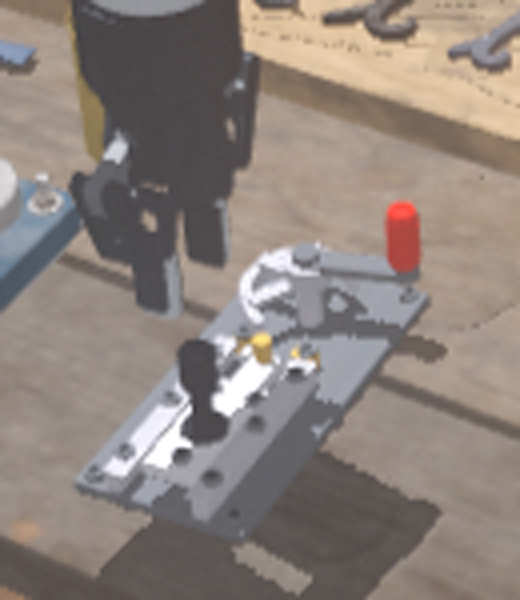

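The fingers straddle the black knob (crop position 197,350) with one tip on each side, spread along the rails. I'm descending slowly.

carry_out([
  {"dx": 0, "dy": 0, "dz": 1.2, "ax": 0, "ay": 0, "az": 0},
  {"dx": 0, "dy": 0, "dz": 1.2, "ax": 0, "ay": 0, "az": 0},
  {"dx": 0, "dy": 0, "dz": 1.2, "ax": 0, "ay": 0, "az": 0},
  {"dx": 0, "dy": 0, "dz": 1.2, "ax": 0, "ay": 0, "az": 0},
  {"dx": 0, "dy": 0, "dz": 0, "ax": 0, "ay": 0, "az": 0},
])

```text
time: 4.15
tool_pos: [0.4511, 0.0458, 0.0737]
eef_rot: [[0.994, 0.108, -0.0], [0.108, -0.994, 0.0], [-0.0, -0.0, -1.0]]
force: [-0.9, 0.5, -1.4]
width: 0.0384
```

carry_out([
  {"dx": 0, "dy": 0, "dz": 1, "ax": 0, "ay": 0, "az": 0},
  {"dx": 0, "dy": 0, "dz": 1, "ax": 0, "ay": 0, "az": 0},
  {"dx": 0, "dy": 0, "dz": 0, "ax": 0, "ay": 0, "az": 0},
  {"dx": 0, "dy": 0, "dz": 0, "ax": 0, "ay": 0, "az": 0},
])

```text
time: 4.48
tool_pos: [0.4507, 0.0459, 0.0531]
eef_rot: [[0.994, 0.108, -0.001], [0.108, -0.994, 0.0], [-0.001, -0.0, -1.0]]
force: [-0.3, -0.2, 0.9]
width: 0.0382
```

Run:
```python
from h import *
s=show()
```

```text
t 4.48 tcp [0.4507 0.0459 0.0531] tz [-0.001  0.    -1.   ] tx [ 0.994  0.108 -0.001] F [-0.3 -0.2  0.9] w 0.0382
```

carry_out([
  {"dx": 0.5, "dy": 0, "dz": 0, "ax": 0, "ay": 0, "az": 0},
  {"dx": 0.5, "dy": 0, "dz": 0, "ax": 0, "ay": 0, "az": 0},
  {"dx": 0.5, "dy": 0, "dz": 0, "ax": 0, "ay": 0, "az": 0},
  {"dx": 0, "dy": 0, "dz": 0, "ax": 0, "ay": 0, "az": 0},
  {"dx": 0, "dy": 0, "dz": 0, "ax": 0, "ay": 0, "az": 0},
])

```text
time: 4.9
tool_pos: [0.4666, 0.0475, 0.0537]
eef_rot: [[0.994, 0.108, 0.001], [0.108, -0.994, -0.0], [0.001, 0.0, -1.0]]
force: [-0.7, -0.3, 0.1]
width: 0.0384
```

carry_out([
  {"dx": 0.3, "dy": 0, "dz": 0, "ax": 0, "ay": 0, "az": 0},
  {"dx": 0.3, "dy": 0, "dz": 0, "ax": 0, "ay": 0, "az": 0},
  {"dx": 0.3, "dy": 0, "dz": 0, "ax": 0, "ay": 0, "az": 0},
  {"dx": 0.2, "dy": 0, "dz": 0, "ax": 0, "ay": 0, "az": 0},
  {"dx": 0, "dy": 0, "dz": 0, "ax": 0, "ay": 0, "az": 0},
  {"dx": 0, "dy": 0, "dz": 0, "ax": 0, "ay": 0, "az": 0},
])

```text
time: 5.4
tool_pos: [0.4771, 0.0487, 0.0534]
eef_rot: [[0.994, 0.108, 0.001], [0.108, -0.994, -0.0], [0.001, 0.0, -1.0]]
force: [0.3, 0.3, -0.1]
width: 0.0385
```

Run:
```python
from h import *
import cv2
t=r.camera("top")[225:330,225:305];s=r.camera("scene")[180:320,205:325]
A=cv2.resize(t,None,fx=5.5,fy=5.5,interpolation=2);B=cv2.resize(s,None,fx=3,fy=3,interpolation=2)
o=np.zeros((600,800,3),np.uint8);o[:A.shape[0],:A.shape[1]]=A;o[:B.shape[0],440:440+B.shape[1]]=B
cv2.imwrite("pics/p2.png",o);show()
```

```text
t 5.5 tcp [0.477  0.0486 0.0534] tz [ 0.001 -0.    -1.   ] tx [0.994 0.108 0.001] F [-0.1 -0.4  0.3] w 0.0387
```

View pics/p2.png

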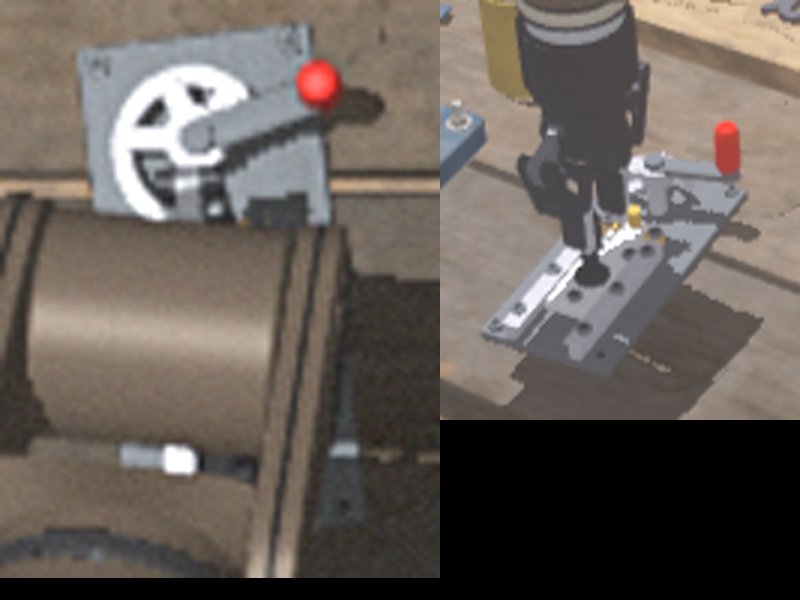

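The plate has moved (in the scene crop the knob base is at 593,272 and the bolt at 634,215), with almost no force. I'm continuing in small steps to feel the plungers.

carry_out([
  {"dx": 0.2, "dy": 0, "dz": 0, "ax": 0, "ay": 0, "az": 0},
  {"dx": 0.2, "dy": 0, "dz": 0, "ax": 0, "ay": 0, "az": 0},
  {"dx": 0.1, "dy": 0, "dz": 0, "ax": 0, "ay": 0, "az": 0},
  {"dx": 0, "dy": 0, "dz": 0, "ax": 0, "ay": 0, "az": 0},
  {"dx": 0, "dy": 0, "dz": 0, "ax": 0, "ay": 0, "az": 0},
  {"dx": 0, "dy": 0, "dz": 0, "ax": 0, "ay": 0, "az": 0},
])

```text
time: 6.0
tool_pos: [0.4819, 0.0492, 0.0534]
eef_rot: [[0.994, 0.108, 0.0], [0.108, -0.994, 0.0], [0.0, 0.0, -1.0]]
force: [0.2, -0.1, -0.1]
width: 0.0383
```

carry_out([
  {"dx": 0.1, "dy": 0, "dz": 0, "ax": 0, "ay": 0, "az": 0},
  {"dx": 0, "dy": 0, "dz": 0, "ax": 0, "ay": 0, "az": 0},
  {"dx": 0, "dy": 0, "dz": 0, "ax": 0, "ay": 0, "az": 0},
  {"dx": 0, "dy": 0, "dz": 0, "ax": 0, "ay": 0, "az": 0},
])

```text
time: 6.33
tool_pos: [0.4827, 0.0493, 0.0533]
eef_rot: [[0.994, 0.108, -0.0], [0.108, -0.994, -0.0], [-0.0, 0.0, -1.0]]
force: [-0.3, -0.5, 0.3]
width: 0.0385
```

carry_out([
  {"dx": 0.1, "dy": 0, "dz": 0, "ax": 0, "ay": 0, "az": 0},
  {"dx": 0, "dy": 0, "dz": 0, "ax": 0, "ay": 0, "az": 0},
  {"dx": 0, "dy": 0, "dz": 0, "ax": 0, "ay": 0, "az": 0},
  {"dx": 0, "dy": 0, "dz": 0, "ax": 0, "ay": 0, "az": 0},
])

```text
time: 6.67
tool_pos: [0.4838, 0.0494, 0.0533]
eef_rot: [[0.994, 0.108, 0.0], [0.108, -0.994, -0.0], [0.0, 0.0, -1.0]]
force: [-1.0, -0.4, 0.5]
width: 0.0384
```

carry_out([
  {"dx": 0.1, "dy": 0, "dz": 0, "ax": 0, "ay": 0, "az": 0},
  {"dx": 0, "dy": 0, "dz": 0, "ax": 0, "ay": 0, "az": 0},
  {"dx": 0, "dy": 0, "dz": 0, "ax": 0, "ay": 0, "az": 0},
  {"dx": 0, "dy": 0, "dz": 0, "ax": 0, "ay": 0, "az": 0},
])

```text
time: 7.0
tool_pos: [0.4844, 0.0496, 0.0532]
eef_rot: [[0.994, 0.108, -0.001], [0.108, -0.994, 0.0], [-0.001, -0.0, -1.0]]
force: [-3.1, 0.4, 2.3]
width: 0.0384
```

carry_out([
  {"dx": 0.1, "dy": 0, "dz": 0, "ax": 0, "ay": 0, "az": 0},
  {"dx": 0, "dy": 0, "dz": 0, "ax": 0, "ay": 0, "az": 0},
  {"dx": 0, "dy": 0, "dz": 0, "ax": 0, "ay": 0, "az": 0},
  {"dx": 0, "dy": 0, "dz": 0, "ax": 0, "ay": 0, "az": 0},
])

```text
time: 7.33
tool_pos: [0.4853, 0.0497, 0.0532]
eef_rot: [[0.994, 0.108, -0.001], [0.108, -0.994, 0.0], [-0.001, -0.0, -1.0]]
force: [-4.5, 1.4, 3.5]
width: 0.0386
```

carry_out([
  {"dx": 0.1, "dy": 0, "dz": 0, "ax": 0, "ay": 0, "az": 0},
  {"dx": 0, "dy": 0, "dz": 0, "ax": 0, "ay": 0, "az": 0},
  {"dx": 0, "dy": 0, "dz": 0, "ax": 0, "ay": 0, "az": 0},
  {"dx": 0, "dy": 0, "dz": 0, "ax": 0, "ay": 0, "az": 0},
])

```text
time: 7.67
tool_pos: [0.4863, 0.0498, 0.0532]
eef_rot: [[0.994, 0.108, -0.001], [0.108, -0.994, 0.0], [-0.001, -0.0, -1.0]]
force: [-4.6, 0.6, 2.6]
width: 0.0384
```

The plungers are felt: 1.5 N rising to about 4.6 N at 2–3 mm in. I'm backing off, lifting, and moving over the crank knob.

carry_out([
  {"dx": -0.3, "dy": 0, "dz": 0, "ax": 0, "ay": 0, "az": 0},
  {"dx": -0.3, "dy": 0, "dz": 0, "ax": 0, "ay": 0, "az": 0},
  {"dx": -0.3, "dy": 0, "dz": 0, "ax": 0, "ay": 0, "az": 0},
  {"dx": 0, "dy": 0, "dz": 0, "ax": 0, "ay": 0, "az": 0},
  {"dx": 0, "dy": 0, "dz": -1, "ax": 0, "ay": 0, "az": 0},
  {"dx": 0, "dy": 0, "dz": -2, "ax": 0, "ay": 0, "az": 0},
  {"dx": 0, "dy": 0, "dz": -3, "ax": 0, "ay": 0, "az": 0},
  {"dx": 0, "dy": 0, "dz": -2, "ax": 0, "ay": 0, "az": 0},
  {"dx": 0, "dy": 0, "dz": 0, "ax": 0, "ay": 0, "az": 0},
])

```text
time: 8.42
tool_pos: [0.4819, 0.0484, 0.1396]
eef_rot: [[0.994, 0.108, 0.012], [0.108, -0.994, -0.001], [0.012, 0.003, -1.0]]
force: [0.9, -0.4, 0.4]
width: 0.0384
```

carry_out([
  {"dx": 1.6, "dy": 0.9, "dz": 0, "ax": 0, "ay": 0, "az": 0},
  {"dx": 1.6, "dy": 0.9, "dz": 0, "ax": 0, "ay": 0, "az": 0},
  {"dx": 1.6, "dy": 0.9, "dz": 0, "ax": 0, "ay": 0, "az": 0},
  {"dx": 1.6, "dy": 0.9, "dz": 0, "ax": 0, "ay": 0, "az": 0},
  {"dx": 1.7, "dy": 0.8, "dz": 0, "ax": 0, "ay": 0, "az": 0},
  {"dx": 1.7, "dy": 0.8, "dz": 0, "ax": 0, "ay": 0, "az": 0},
  {"dx": 0, "dy": 0, "dz": 0, "ax": 0, "ay": 0, "az": 0},
  {"dx": 0, "dy": 0, "dz": 0, "ax": 0, "ay": 0, "az": 0},
])

```text
time: 9.08
tool_pos: [0.581, 0.0074, 0.133]
eef_rot: [[0.994, 0.107, -0.0], [0.107, -0.994, 0.0], [-0.0, -0.0, -1.0]]
force: [-0.8, 0.5, 0.9]
width: 0.0388
```

Run:
```python
from h import *
import cv2
t=r.camera("top")[225:330,225:305];s=r.camera("scene")[150:310,215:325]
A=cv2.resize(t,None,fx=5.5,fy=5.5,interpolation=2);B=cv2.resize(s,None,fx=3.2,fy=3.2,interpolation=2)
o=np.zeros((600,800,3),np.uint8);o[:A.shape[0],:A.shape[1]]=A;o[:B.shape[0],445:445+B.shape[1]]=B
cv2.imwrite("pics/p3.png",o);show()
```

```text
t 9.18 tcp [0.5799 0.008  0.1328] tz [-0.001  0.    -1.   ] tx [ 0.994  0.108 -0.001] F [-0.4  0.5 -1.1] w 0.0385
```

View pics/p3.png

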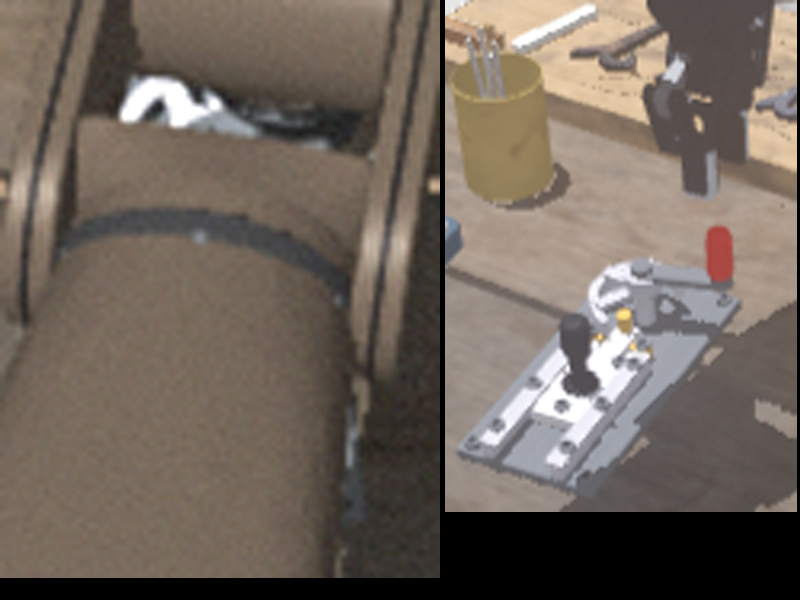

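In the scene crop the plate stands at the plungers with the bolt at (624,316) in the cam mouth. The red knob top (718,233) is directly below the fingers, so I'll descend on it.

carry_out([
  {"dx": 0, "dy": 0, "dz": 1.2, "ax": 0, "ay": 0, "az": 0},
  {"dx": 0, "dy": 0, "dz": 1.2, "ax": 0, "ay": 0, "az": 0},
  {"dx": 0, "dy": 0, "dz": 1.2, "ax": 0, "ay": 0, "az": 0},
  {"dx": 0, "dy": 0, "dz": 1.2, "ax": 0, "ay": 0, "az": 0},
  {"dx": 0, "dy": 0, "dz": 0, "ax": 0, "ay": 0, "az": 0},
])

```text
time: 9.6
tool_pos: [0.5778, 0.0082, 0.081]
eef_rot: [[0.994, 0.108, -0.007], [0.108, -0.994, 0.001], [-0.007, -0.002, -1.0]]
force: [-0.6, -0.4, -0.4]
width: 0.0386
```

carry_out([
  {"dx": 0, "dy": 0, "dz": 0.9, "ax": 0, "ay": 0, "az": 0},
  {"dx": 0, "dy": 0, "dz": 0.9, "ax": 0, "ay": 0, "az": 0},
  {"dx": 0, "dy": 0, "dz": 0.9, "ax": 0, "ay": 0, "az": 0},
  {"dx": 0, "dy": 0, "dz": 0, "ax": 0, "ay": 0, "az": 0},
  {"dx": 0, "dy": 0, "dz": 0, "ax": 0, "ay": 0, "az": 0},
])

```text
time: 10.02
tool_pos: [0.5803, 0.0077, 0.0575]
eef_rot: [[0.994, 0.108, -0.002], [0.108, -0.994, 0.0], [-0.002, -0.0, -1.0]]
force: [0.5, 0.3, -0.7]
width: 0.0381
```

Run:
```python
from h import *
import cv2
s=lambda x,y,z:ray('scene',215+(x-445+.5)/3.2-.5,150+(y+.5)/3.2-.5,z)
print('knob',s(574,324,.074),'bolt',s(624,314,.0325),'red',s(719,234,.091))
cv2.imwrite("pics/s4.png",cv2.resize(r.camera("scene")[170:300,240:370],None,fx=4,fy=4,interpolation=2));show()
```

```text
knob [0.47160203 0.0456742  0.074     ] bolt [0.53735237 0.05659692 0.0325    ] red [0.5791347  0.00469958 0.091     ]
t 10.07 tcp [0.5809 0.0076 0.0582] tz [-0.  0. -1.] tx [ 0.994  0.108 -0.   ] F [ 0.4 -0.2 -0. ] w 0.0384
```

View pics/s4.png

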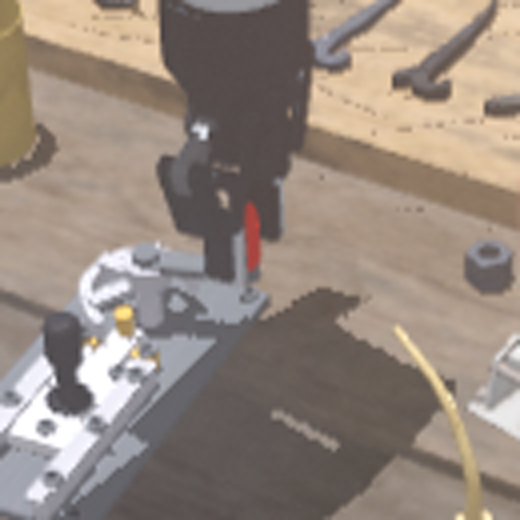

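The red knob is between the jaws at (252,235). Closing.

carry_out([
  {"dx": 0, "dy": 0, "dz": 0, "ax": 0, "ay": 0, "az": 0},
  {"dx": 0, "dy": 0, "dz": 0, "ax": 0, "ay": 0, "az": 0},
  {"dx": 0, "dy": 0, "dz": 0, "ax": 0, "ay": 0, "az": 0},
  {"dx": 0, "dy": 0, "dz": 0, "ax": 0, "ay": 0, "az": 0},
  {"dx": 0, "dy": 0, "dz": 0, "ax": 0, "ay": 0, "az": 0},
  {"dx": 0, "dy": 0, "dz": 0, "ax": 0, "ay": 0, "az": 0},
], claw=0, squeeze=35)

```text
time: 10.57
tool_pos: [0.5815, 0.0075, 0.0592]
eef_rot: [[0.994, 0.108, 0.002], [0.108, -0.994, -0.0], [0.002, 0.001, -1.0]]
force: [0.9, -0.9, 2.6]
width: 0.0174
```

Run:
```python
from h import *
s=show()
C=np.array([.564,.0598]);yaw=.109
def ang(p):
    d=p[:2]-C;a=np.arctan2(d[1],d[0])-yaw+np.pi/2;return a,np.hypot(*d)
print(ang(s['tool_pos']))
# tool-frame steps (cm) along circle in tool axes: tool x = base x, tool y = -base y
a0=ang(s['tool_pos'])[0]
for a in np.arange(a0,3.7,.12):
    print(round(a,2),'dx',round(5.5*(np.sin(a+.12)-np.sin(a)),2),'dy',round(5.5*(np.cos(a+.12)-np.cos(a)),2))
```

```text
t 10.57 tcp [0.5815 0.0075 0.0592] tz [ 0.002 -0.    -1.   ] tx [0.994 0.108 0.002] F [ 0.9 -0.9  2.6] w 0.0174
(np.float64(0.21339076182044803), np.float64(0.055169082753412306))
0.21 dx 0.64 dy -0.18
0.33 dx 0.61 dy -0.25
0.45 dx 0.57 dy -0.32
0.57 dx 0.53 dy -0.39
0.69 dx 0.48 dy -0.45
0.81 dx 0.42 dy -0.51
0.93 dx 0.36 dy -0.55
1.05 dx 0.29 dy -0.59
1.17 dx 0.22 dy -0.62
1.29 dx 0.14 dy -0.64
1.41 dx 0.06 dy -0.66
1.53 dx -0.01 dy -0.66
1.65 dx -0.09 dy -0.65
1.77 dx -0.17 dy -0.64
1.89 dx -0.25 dy -0.61
2.01 dx -0.32 dy -0.58
2.13 dx -0.38 dy -0.54
2.25 dx -0.45 dy -0.49
2.37 dx -0.5 dy -0.43
2.49 dx -0.55 dy -0.37
2.61 dx -0.59 dy -0.3
2.73 dx -0.62 dy -0.23
2.85 dx -0.64 dy -0.15
2.97 dx -0.66 dy -0.07
3.09 dx -0.66 dy 0.01
3.21 dx -0.65 dy 0.09
3.33 dx -0.64 dy 0.16
3.45 dx -0.61 dy 0.24
3.57 dx -0.58 dy 0.31
3.69 dx -0.54 dy 0.38
```

carry_out([
  {"dx": 0.64, "dy": -0.18, "dz": 0, "ax": 0, "ay": 0, "az": 0},
  {"dx": 0, "dy": 0, "dz": 0, "ax": 0, "ay": 0, "az": 0},
  {"dx": 0.61, "dy": -0.25, "dz": 0, "ax": 0, "ay": 0, "az": 0},
  {"dx": 0, "dy": 0, "dz": 0, "ax": 0, "ay": 0, "az": 0},
  {"dx": 0.57, "dy": -0.32, "dz": 0, "ax": 0, "ay": 0, "az": 0},
  {"dx": 0, "dy": 0, "dz": 0, "ax": 0, "ay": 0, "az": 0},
  {"dx": 0, "dy": 0, "dz": 0, "ax": 0, "ay": 0, "az": 0},
  {"dx": 0, "dy": 0, "dz": 0, "ax": 0, "ay": 0, "az": 0},
])

```text
time: 11.23
tool_pos: [0.5988, 0.0173, 0.0591]
eef_rot: [[0.994, 0.108, 0.002], [0.108, -0.994, 0.0], [0.002, -0.0, -1.0]]
force: [-0.8, 1.3, 5.4]
width: 0.0169
```

```bash
cat >> h.py <<'E'
C=np.array([.564,.0598]);yaw=.109
def rep():
    s=show();d=s['tool_pos'][:2]-C;n=np.hypot(*d);e=d/n;t=np.array([-e[1],e[0]]);f=s['force'][:2]
    print('ang',round(np.arctan2(d[1],d[0])-yaw+np.pi/2,3),'rad',round(n,4),'Frad',round(f@e,1),'Ftan',round(f@t,1))
E
python3 - <<'E'
from h import *
rep()
import cv2
cv2.imwrite("pics/s5.png",cv2.resize(r.camera("scene")[190:290,240:350],None,fx=5,fy=5,interpolation=2))
E
```

```text
t 11.23 tcp [0.5988 0.0173 0.0591] tz [ 0.002  0.    -1.   ] tx [0.994 0.108 0.002] F [-0.8  1.3  5.4] w 0.0169
ang 0.577 rad 0.0549 Frad -1.5 Ftan 0.2
```

View pics/s5.png

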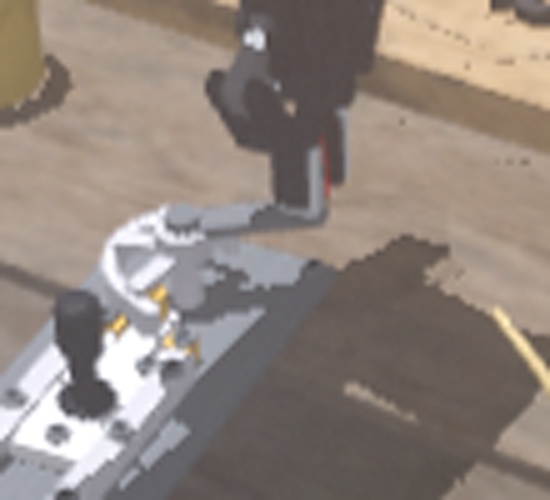

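The crank follows the hand and the hook has reached the bolt at (160,295). The hand feels about 5 N upward, so I'll ease it up slightly while I go on.

carry_out([
  {"dx": 0.53, "dy": -0.39, "dz": -0.1, "ax": 0, "ay": 0, "az": 0},
  {"dx": 0, "dy": 0, "dz": 0, "ax": 0, "ay": 0, "az": 0},
  {"dx": 0.48, "dy": -0.45, "dz": -0.1, "ax": 0, "ay": 0, "az": 0},
  {"dx": 0, "dy": 0, "dz": 0, "ax": 0, "ay": 0, "az": 0},
  {"dx": 0.42, "dy": -0.51, "dz": 0, "ax": 0, "ay": 0, "az": 0},
  {"dx": 0, "dy": 0, "dz": 0, "ax": 0, "ay": 0, "az": 0},
  {"dx": 0.36, "dy": -0.55, "dz": 0, "ax": 0, "ay": 0, "az": 0},
  {"dx": 0, "dy": 0, "dz": 0, "ax": 0, "ay": 0, "az": 0},
  {"dx": 0, "dy": 0, "dz": 0, "ax": 0, "ay": 0, "az": 0},
  {"dx": 0, "dy": 0, "dz": 0, "ax": 0, "ay": 0, "az": 0},
])

```text
time: 12.12
tool_pos: [0.6138, 0.0382, 0.0594]
eef_rot: [[0.994, 0.108, 0.0], [0.108, -0.994, 0.001], [0.001, -0.0, -1.0]]
force: [4.4, -0.8, -7.7]
width: 0.0174
```

```bash
python3 -c "
from h import *
rep()"
```

```text
t 12.12 tcp [0.6138 0.0382 0.0594] tz [ 0.     0.001 -1.   ] tx [0.994 0.108 0.001] F [ 4.4 -0.8 -7.7] w 0.0174
ang 1.052 rad 0.0543 Frad 4.3 Ftan 1.0
```

carry_out([
  {"dx": 0.36, "dy": -0.57, "dz": 0.1, "ax": 0, "ay": 0, "az": 0},
  {"dx": 0, "dy": 0, "dz": 0, "ax": 0, "ay": 0, "az": 0},
  {"dx": 0.22, "dy": -0.62, "dz": 0, "ax": 0, "ay": 0, "az": 0},
  {"dx": 0, "dy": 0, "dz": 0, "ax": 0, "ay": 0, "az": 0},
  {"dx": 0.14, "dy": -0.64, "dz": 0, "ax": 0, "ay": 0, "az": 0},
  {"dx": 0, "dy": 0, "dz": 0, "ax": 0, "ay": 0, "az": 0},
  {"dx": 0.06, "dy": -0.66, "dz": 0, "ax": 0, "ay": 0, "az": 0},
  {"dx": 0, "dy": 0, "dz": 0, "ax": 0, "ay": 0, "az": 0},
  {"dx": 0, "dy": 0, "dz": 0, "ax": 0, "ay": 0, "az": 0},
  {"dx": 0, "dy": 0, "dz": 0, "ax": 0, "ay": 0, "az": 0},
])

```text
time: 12.95
tool_pos: [0.6182, 0.0642, 0.0592]
eef_rot: [[0.994, 0.108, -0.002], [0.108, -0.994, 0.001], [-0.002, -0.001, -1.0]]
force: [-3.1, -0.4, 0.8]
width: 0.0173
```

```bash
python3 -c "
from h import *
rep()"
```

```text
t 12.95 tcp [0.6182 0.0642 0.0592] tz [-0.002  0.001 -1.   ] tx [ 0.994  0.108 -0.002] F [-3.1 -0.4  0.8] w 0.0173
ang 1.542 rad 0.0544 Frad -3.1 Ftan -0.2
```

carry_out([
  {"dx": -0.06, "dy": -0.66, "dz": 0, "ax": 0, "ay": 0, "az": 0},
  {"dx": 0, "dy": 0, "dz": 0, "ax": 0, "ay": 0, "az": 0},
  {"dx": -0.09, "dy": -0.65, "dz": 0, "ax": 0, "ay": 0, "az": 0},
  {"dx": 0, "dy": 0, "dz": 0, "ax": 0, "ay": 0, "az": 0},
  {"dx": -0.17, "dy": -0.64, "dz": 0, "ax": 0, "ay": 0, "az": 0},
  {"dx": 0, "dy": 0, "dz": 0, "ax": 0, "ay": 0, "az": 0},
  {"dx": -0.25, "dy": -0.61, "dz": 0, "ax": 0, "ay": 0, "az": 0},
  {"dx": 0, "dy": 0, "dz": 0, "ax": 0, "ay": 0, "az": 0},
  {"dx": 0, "dy": 0, "dz": 0, "ax": 0, "ay": 0, "az": 0},
  {"dx": 0, "dy": 0, "dz": 0, "ax": 0, "ay": 0, "az": 0},
])

```text
time: 13.78
tool_pos: [0.6103, 0.0882, 0.0592]
eef_rot: [[0.994, 0.108, -0.001], [0.108, -0.994, 0.0], [-0.001, -0.0, -1.0]]
force: [-3.2, -3.0, -0.3]
width: 0.0173
```

```bash
sed -i 's/\.564,\.0598/.5634,.0598/' h.py; python3 -c "
from h import *
rep()"
```

```text
t 13.78 tcp [0.6103 0.0882 0.0592] tz [-0.001  0.    -1.   ] tx [ 0.994  0.108 -0.001] F [-3.2 -3.  -0.3] w 0.0173
ang 2.007 rad 0.0549 Frad -4.3 Ftan -1.0
```

carry_out([
  {"dx": -0.37, "dy": -0.56, "dz": 0, "ax": 0, "ay": 0, "az": 0},
  {"dx": 0, "dy": 0, "dz": 0, "ax": 0, "ay": 0, "az": 0},
  {"dx": -0.38, "dy": -0.54, "dz": 0, "ax": 0, "ay": 0, "az": 0},
  {"dx": 0, "dy": 0, "dz": 0, "ax": 0, "ay": 0, "az": 0},
  {"dx": 0, "dy": 0, "dz": 0, "ax": 0, "ay": 0, "az": 0},
  {"dx": 0, "dy": 0, "dz": 0, "ax": 0, "ay": 0, "az": 0},
])

```text
time: 14.28
tool_pos: [0.6021, 0.0986, 0.0593]
eef_rot: [[0.994, 0.107, 0.0], [0.107, -0.994, 0.001], [0.0, -0.001, -1.0]]
force: [0.3, -2.7, -3.5]
width: 0.017
```

```bash
python3 -c "
from h import *
rep()"
```

```text
t 14.28 tcp [0.6021 0.0986 0.0593] tz [ 0.     0.001 -1.   ] tx [0.994 0.107 0.   ] F [ 0.3 -2.7 -3.5] w 0.017
ang 2.248 rad 0.0547 Frad -1.7 Ftan -2.1
```

carry_out([
  {"dx": -0.22, "dy": -0.26, "dz": 0, "ax": 0, "ay": 0, "az": 0},
  {"dx": -0.23, "dy": -0.23, "dz": 0, "ax": 0, "ay": 0, "az": 0},
  {"dx": 0, "dy": 0, "dz": 0, "ax": 0, "ay": 0, "az": 0},
  {"dx": 0, "dy": 0, "dz": 0, "ax": 0, "ay": 0, "az": 0},
  {"dx": 0, "dy": 0, "dz": 0, "ax": 0, "ay": 0, "az": 0},
])

```text
time: 14.7
tool_pos: [0.5969, 0.103, 0.0593]
eef_rot: [[0.994, 0.108, 0.0], [0.108, -0.994, 0.0], [0.0, -0.0, -1.0]]
force: [1.8, -3.0, -4.5]
width: 0.0174
```

carry_out([
  {"dx": -0.25, "dy": -0.22, "dz": 0, "ax": 0, "ay": 0, "az": 0},
  {"dx": -0.25, "dy": -0.2, "dz": 0, "ax": 0, "ay": 0, "az": 0},
  {"dx": 0, "dy": 0, "dz": 0, "ax": 0, "ay": 0, "az": 0},
  {"dx": 0, "dy": 0, "dz": 0, "ax": 0, "ay": 0, "az": 0},
  {"dx": 0, "dy": 0, "dz": 0, "ax": 0, "ay": 0, "az": 0},
])

```text
time: 15.12
tool_pos: [0.5912, 0.1068, 0.0593]
eef_rot: [[0.994, 0.108, -0.0], [0.108, -0.994, 0.001], [-0.0, -0.001, -1.0]]
force: [0.9, -1.2, -5.6]
width: 0.0168
```

```bash
python3 -c "
from h import *
rep()"
```

```text
t 15.12 tcp [0.5912 0.1068 0.0593] tz [-0.     0.001 -1.   ] tx [ 0.994  0.108 -0.   ] F [ 0.9 -1.2 -5.6] w 0.0168
ang 2.498 rad 0.0546 Frad -0.6 Ftan -1.4
```

carry_out([
  {"dx": -0.27, "dy": -0.2, "dz": 0.05, "ax": 0, "ay": 0, "az": 0},
  {"dx": -0.28, "dy": -0.17, "dz": 0, "ax": 0, "ay": 0, "az": 0},
  {"dx": 0, "dy": 0, "dz": 0, "ax": 0, "ay": 0, "az": 0},
  {"dx": 0, "dy": 0, "dz": 0, "ax": 0, "ay": 0, "az": 0},
  {"dx": 0, "dy": 0, "dz": 0, "ax": 0, "ay": 0, "az": 0},
])

```text
time: 15.53
tool_pos: [0.5857, 0.1097, 0.0593]
eef_rot: [[0.994, 0.108, 0.0], [0.108, -0.994, 0.0], [0.0, -0.0, -1.0]]
force: [1.2, -1.6, -2.8]
width: 0.0168
```

```bash
python3 -c "
from h import *
rep()"
```

```text
t 15.53 tcp [0.5857 0.1097 0.0593] tz [ 0.  0. -1.] tx [0.994 0.108 0.   ] F [ 1.2 -1.6 -2.8] w 0.0168
ang 2.613 rad 0.0547 Frad -0.9 Ftan -1.8
```

carry_out([
  {"dx": -0.29, "dy": -0.16, "dz": 0, "ax": 0, "ay": 0, "az": 0},
  {"dx": -0.3, "dy": -0.14, "dz": 0, "ax": 0, "ay": 0, "az": 0},
  {"dx": 0, "dy": 0, "dz": 0, "ax": 0, "ay": 0, "az": 0},
  {"dx": 0, "dy": 0, "dz": 0, "ax": 0, "ay": 0, "az": 0},
  {"dx": 0, "dy": 0, "dz": 0, "ax": 0, "ay": 0, "az": 0},
])

```text
time: 15.95
tool_pos: [0.5795, 0.1121, 0.0592]
eef_rot: [[0.994, 0.108, 0.0], [0.108, -0.994, 0.0], [0.0, -0.0, -1.0]]
force: [1.7, -1.6, -1.8]
width: 0.0167
```

```bash
python3 -c "
from h import *
rep()"
```

```text
t 15.95 tcp [0.5795 0.1121 0.0592] tz [ 0.  0. -1.] tx [0.994 0.108 0.   ] F [ 1.7 -1.6 -1.8] w 0.0167
ang 2.735 rad 0.0547 Frad -1.0 Ftan -2.1
```

carry_out([
  {"dx": -0.31, "dy": -0.13, "dz": 0, "ax": 0, "ay": 0, "az": 0},
  {"dx": -0.31, "dy": -0.1, "dz": 0, "ax": 0, "ay": 0, "az": 0},
  {"dx": 0, "dy": 0, "dz": 0, "ax": 0, "ay": 0, "az": 0},
  {"dx": 0, "dy": 0, "dz": 0, "ax": 0, "ay": 0, "az": 0},
  {"dx": 0, "dy": 0, "dz": 0, "ax": 0, "ay": 0, "az": 0},
])

```text
time: 16.37
tool_pos: [0.5735, 0.1136, 0.0592]
eef_rot: [[0.994, 0.108, 0.001], [0.108, -0.994, 0.0], [0.001, 0.0, -1.0]]
force: [3.0, -2.2, -2.2]
width: 0.0171
```

```bash
python3 -c "
from h import *
rep()"
```

```text
t 16.37 tcp [0.5735 0.1136 0.0592] tz [ 0.001  0.    -1.   ] tx [0.994 0.108 0.001] F [ 3.  -2.2 -2.2] w 0.0171
ang 2.848 rad 0.0547 Frad -1.6 Ftan -3.4
```

carry_out([
  {"dx": -0.32, "dy": -0.07, "dz": 0, "ax": 0, "ay": 0, "az": 0},
  {"dx": 0, "dy": 0, "dz": 0, "ax": 0, "ay": 0, "az": 0},
  {"dx": 0, "dy": 0, "dz": 0, "ax": 0, "ay": 0, "az": 0},
  {"dx": 0, "dy": 0, "dz": 0, "ax": 0, "ay": 0, "az": 0},
])

```text
time: 16.7
tool_pos: [0.5707, 0.114, 0.0593]
eef_rot: [[0.994, 0.108, 0.003], [0.108, -0.994, 0.0], [0.003, -0.0, -1.0]]
force: [5.2, -2.2, -3.3]
width: 0.0173
```

carry_out([
  {"dx": -0.32, "dy": -0.06, "dz": 0, "ax": 0, "ay": 0, "az": 0},
  {"dx": 0, "dy": 0, "dz": 0, "ax": 0, "ay": 0, "az": 0},
  {"dx": 0, "dy": 0, "dz": 0, "ax": 0, "ay": 0, "az": 0},
  {"dx": 0, "dy": 0, "dz": 0, "ax": 0, "ay": 0, "az": 0},
])

```text
time: 17.03
tool_pos: [0.5679, 0.1143, 0.0593]
eef_rot: [[0.994, 0.107, 0.004], [0.107, -0.994, 0.001], [0.004, -0.0, -1.0]]
force: [6.9, -2.1, -5.2]
width: 0.0172
```

```bash
python3 -c "
from h import *
rep()"
```

```text
t 17.03 tcp [0.5679 0.1143 0.0593] tz [ 0.004  0.001 -1.   ] tx [0.994 0.107 0.004] F [ 6.9 -2.1 -5.2] w 0.0172
ang 2.95 rad 0.0547 Frad -1.5 Ftan -7.1
```

The force is now rising steadily, so the plate is on its stop. I'm going on in finer steps.

carry_out([
  {"dx": -0.25, "dy": -0.03, "dz": 0.03, "ax": 0, "ay": 0, "az": 0},
  {"dx": 0, "dy": 0, "dz": 0, "ax": 0, "ay": 0, "az": 0},
  {"dx": 0, "dy": 0, "dz": 0, "ax": 0, "ay": 0, "az": 0},
  {"dx": 0, "dy": 0, "dz": 0, "ax": 0, "ay": 0, "az": 0},
])

```text
time: 17.37
tool_pos: [0.566, 0.1144, 0.0593]
eef_rot: [[0.994, 0.107, 0.006], [0.107, -0.994, 0.001], [0.006, -0.0, -1.0]]
force: [8.2, -1.2, -3.6]
width: 0.0174
```

```bash
python3 -c "
from h import *
rep()"
```

```text
t 17.37 tcp [0.566  0.1144 0.0593] tz [ 0.006  0.001 -1.   ] tx [0.994 0.107 0.006] F [ 8.2 -1.2 -3.6] w 0.0174
ang 2.986 rad 0.0547 Frad -0.8 Ftan -8.2
```

carry_out([
  {"dx": -0.25, "dy": -0.02, "dz": 0, "ax": 0, "ay": 0, "az": 0},
  {"dx": 0, "dy": 0, "dz": 0, "ax": 0, "ay": 0, "az": 0},
  {"dx": 0, "dy": 0, "dz": 0, "ax": 0, "ay": 0, "az": 0},
  {"dx": 0, "dy": 0, "dz": 0, "ax": 0, "ay": 0, "az": 0},
])

```text
time: 17.7
tool_pos: [0.564, 0.1145, 0.0593]
eef_rot: [[0.994, 0.107, 0.007], [0.107, -0.994, 0.001], [0.007, -0.0, -1.0]]
force: [9.1, -1.2, -6.2]
width: 0.0171
```

```bash
python3 -c "
from h import *
rep()"
```

```text
t 17.7 tcp [0.564  0.1145 0.0593] tz [ 0.007  0.001 -1.   ] tx [0.994 0.107 0.007] F [ 9.1 -1.2 -6.2] w 0.0171
ang 3.022 rad 0.0547 Frad -1.1 Ftan -9.1
```

carry_out([
  {"dx": -0.25, "dy": 0, "dz": 0.03, "ax": 0, "ay": 0, "az": 0},
  {"dx": 0, "dy": 0, "dz": 0, "ax": 0, "ay": 0, "az": 0},
  {"dx": 0, "dy": 0, "dz": 0, "ax": 0, "ay": 0, "az": 0},
  {"dx": 0, "dy": 0, "dz": 0, "ax": 0, "ay": 0, "az": 0},
])

```text
time: 18.03
tool_pos: [0.5625, 0.1145, 0.0593]
eef_rot: [[0.994, 0.107, 0.01], [0.107, -0.994, 0.002], [0.01, -0.001, -1.0]]
force: [12.2, 0.6, -7.3]
width: 0.017
```

```bash
python3 -c "
from h import *
rep()"
```

```text
t 18.03 tcp [0.5625 0.1145 0.0593] tz [ 0.01   0.002 -1.   ] tx [0.994 0.107 0.01 ] F [12.2  0.6 -7.3] w 0.017
ang 3.049 rad 0.0547 Frad 0.4 Ftan -12.2
```

carry_out([
  {"dx": 0, "dy": 0, "dz": 0, "ax": 0, "ay": 0, "az": 0},
  {"dx": 0, "dy": 0, "dz": 0, "ax": 0, "ay": 0, "az": 0},
])

```text
time: 18.2
tool_pos: [0.5625, 0.1145, 0.0593]
eef_rot: [[0.994, 0.107, 0.01], [0.107, -0.994, 0.002], [0.01, -0.001, -1.0]]
force: [12.2, 0.9, -7.4]
width: 0.017
```

```bash
python3 -c "
from h import *
rep()"
```

```text
t 18.2 tcp [0.5625 0.1145 0.0593] tz [ 0.01   0.002 -1.   ] tx [0.994 0.107 0.01 ] F [12.2  0.9 -7.4] w 0.017
ang 3.049 rad 0.0547 Frad 0.7 Ftan -12.2
```

It is tight: a steady 12.2 N at cam angle ≈3.05. I'm unloading the hand, then opening.

carry_out([
  {"dx": 0.1, "dy": 0, "dz": 0, "ax": 0, "ay": 0, "az": 0},
  {"dx": 0.1, "dy": 0, "dz": 0.05, "ax": 0, "ay": 0, "az": 0},
  {"dx": 0.1, "dy": 0, "dz": 0.05, "ax": 0, "ay": 0, "az": 0},
  {"dx": 0, "dy": 0, "dz": 0, "ax": 0, "ay": 0, "az": 0},
  {"dx": 0, "dy": 0, "dz": 0, "ax": 0, "ay": 0, "az": 0},
])

```text
time: 18.62
tool_pos: [0.5639, 0.1145, 0.0591]
eef_rot: [[0.994, 0.108, 0.005], [0.108, -0.994, 0.001], [0.005, -0.0, -1.0]]
force: [4.5, 0.5, 5.0]
width: 0.0171
```

carry_out([
  {"dx": 0, "dy": 0, "dz": 0, "ax": 0, "ay": 0, "az": 0},
  {"dx": 0, "dy": 0, "dz": 0, "ax": 0, "ay": 0, "az": 0},
  {"dx": 0, "dy": 0, "dz": 0, "ax": 0, "ay": 0, "az": 0},
  {"dx": 0, "dy": 0, "dz": 0, "ax": 0, "ay": 0, "az": 0},
  {"dx": 0, "dy": 0, "dz": 0, "ax": 0, "ay": 0, "az": 0},
], claw=0.45)

```text
time: 19.03
tool_pos: [0.5605, 0.1142, 0.0562]
eef_rot: [[0.994, 0.108, -0.003], [0.108, -0.994, 0.0], [-0.003, -0.0, -1.0]]
force: [0.6, 0.1, -0.0]
width: 0.0385
```

```bash
python3 -c "
from h import *
rep()"
```

```text
t 19.03 tcp [0.5605 0.1142 0.0562] tz [-0.003  0.    -1.   ] tx [ 0.994  0.108 -0.003] F [ 0.6  0.1 -0. ] w 0.0385
ang 3.085 rad 0.0545 Frad 0.0 Ftan -0.6
```

carry_out([
  {"dx": 0.2, "dy": 0, "dz": -0.5, "ax": 0, "ay": 0, "az": 0},
  {"dx": 0, "dy": 0, "dz": -1, "ax": 0, "ay": 0, "az": 0},
  {"dx": 0, "dy": 0, "dz": -1.5, "ax": 0, "ay": 0, "az": 0},
  {"dx": 0, "dy": 0, "dz": -2, "ax": 0, "ay": 0, "az": 0},
  {"dx": 0, "dy": 0, "dz": -3.5, "ax": 0, "ay": 0, "az": 0},
  {"dx": 0, "dy": 0, "dz": -3.5, "ax": 0, "ay": 0, "az": 0},
  {"dx": 0, "dy": 0, "dz": -3.5, "ax": 0, "ay": 0, "az": 0},
  {"dx": 0, "dy": 0, "dz": -3.5, "ax": 0, "ay": 0, "az": 0},
  {"dx": 0, "dy": 0, "dz": 0, "ax": 0, "ay": 0, "az": 0},
  {"dx": 0, "dy": 0, "dz": 0, "ax": 0, "ay": 0, "az": 0},
])

```text
time: 19.87
tool_pos: [0.5656, 0.1144, 0.2519]
eef_rot: [[0.994, 0.108, 0.008], [0.108, -0.994, 0.0], [0.008, 0.001, -1.0]]
force: [0.5, -0.0, -1.3]
width: 0.0385
```

Run:
```python
from h import *
import cv2
show()
cv2.imwrite("pics/s6.png",cv2.resize(r.camera("scene")[150:350,180:400],None,fx=3,fy=3,interpolation=2))
```

```text
t 19.87 tcp [0.5656 0.1144 0.2519] tz [ 0.008  0.    -1.   ] tx [0.994 0.108 0.008] F [ 0.5 -0.  -1.3] w 0.0385
```

View pics/s6.png

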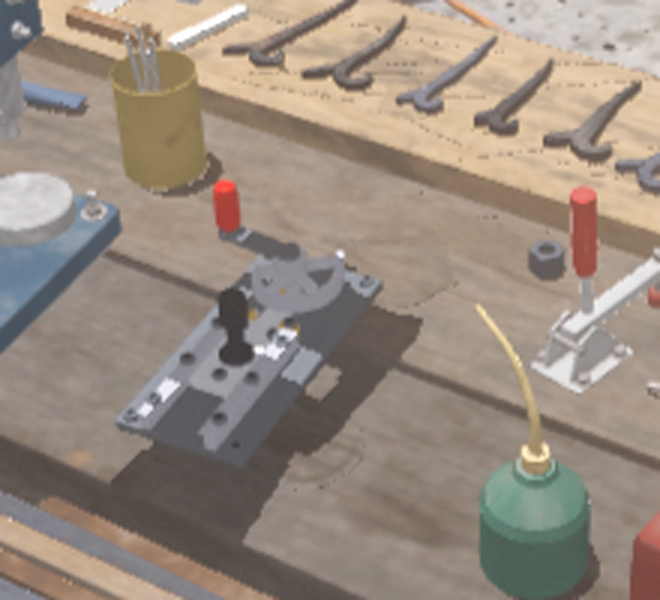

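The crank is on the far left with its knob top at (226,187). The plate is drawn in with its knob top at (233,295), the bolt is hidden under the cam rim, and the bystanders look untouched. One numeric check, then I'll hand in.

Run:
```python
from h import *
s=lambda x,y,z:ray('scene',180+(x+.5)/3-.5,150+(y+.5)/3-.5,z)
ux=np.array([np.cos(yaw),np.sin(yaw)])
k=s(233,296,.074);d=s(226,187,.091)[:2]-C
print('slide knob',k,'bolt x',(k[:2]-C)@ux+.062,'cam ang',np.arctan2(d[1],d[0])-yaw+np.pi/2)
show();r.finish_job()
```

```text
slide knob [0.48081566 0.04643548 0.074     ] bolt x -0.02154808560659345 cam ang 3.016026668946714
t 19.92 tcp [0.5643 0.1144 0.249 ] tz [ 0.003  0.    -1.   ] tx [0.994 0.108 0.003] F [-0.6 -0.1 -1.5] w 0.0385
the job is handed in; nothing more can be done
```

The job is handed in: the slide plate is pulled tight against its stop and the hand is clear of the jig.

- **Plate:** I pushed it in by the black knob until the plungers pushed back with about 4.6 N.
- **Crank:** I swung the red knob anticlockwise from about 0.2 to 3.05 rad. The force began rising at about 2.8 rad. I stopped when it held steady at 12.2 N, inside the 9–13 N tight range. I then took the load off the hand, let go and lifted clear, at about 20 s on the clock.

**Last checks:** a final picture gave a bolt position of about -21.5 mm, within the stop range, and a cam angle of about 3.02 rad. That angle differs by about 0.03 rad from the 3.05 read off the arm, which is within camera error. The hand was 0.25 m above the bench, touching nothing. The oil can, tin and nut looked untouched; the wooden block was outside that picture, and I did not measure any of them.

While turning, the hand pulled or pressed on the knob vertically with up to about 8 N. I corrected its height as I went, but not fully; about 7 N remained when I stopped.

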